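# Seat the ejector disc on the vegetable cutter's drive pin

### The arm

A 6-joint arm with a two-finger parallel gripper is mounted at the origin on the work surface. World frame = base frame: x ahead of the robot, y to its left, z up, the work surface at z = 0. Lengths are in m, angles in degrees, forces in N, time in s.
With the tool pointing down it reaches from about 0.325 to 0.85 m from the base axis. Payload 15.5 kg.
Tool frame: the origin (TCP) lies midway between the tips of the shut fingers; the grasp point (between the pads) lies 19 mm behind it; y points along the fingers, x is the direction in which the jaws open and shut, and the axes are right-handed (so a half turn about y gives the same grasp; the last joint's range is limited). The gripper opens to 91 mm and grips with 3 to 60 N. Pads are 32 mm wide; open, the fingers measure 118 mm over their backs; the gripper's body (76 mm by 178 mm) begins 60 mm behind the grasp point.
Start: joints at [-79.555, 28.281, 77.091, -0, 74.628, -5.472], TCP at [0.171, -0.601, 0.214] pointing down, gripper open.
Joint ranges: [-166.48, 166.48], [-47.26, 123.95], [12.59, 153.08], [-70.14, 250.14], [6.76, 159.57], [-176.63, 176.63]. Speed limits (degrees/s): [108.29, 108.29, 147.25, 172.46, 172.46, 172.46].

### API

Orientations are given as a 3x3 rotation matrix whose columns are the frame's x, y, z axes.
In Python, from bench import ctrl gives the robot as it stands. The module is installed in compiled form; this text tells all that it offers. Calls block until the motion is done:
- ctrl.goto(position, orientation): joint-space move of the TCP to a pose.
- ctrl.move_l(position, vel=0.15, ori=None, contact_N=None): straight line of the TCP; ori=None keeps the orientation; vel is the mean speed in m/s. With contact_N (N) it stops when the force on the tool has changed by that much, and returns True; else False.
- ctrl.movej(angles): joint-space move.
- ctrl.command_gripper(opening): opening from 0.0 (shut) to 1.0 (fully open); the grip force is fixed at half the most; returns when the fingers have stopped.
- ctrl.sleep(seconds).
- ctrl.ik(position, orientation): joint angles nearest the present ones, or None.
- ctrl.read_camera(name): name is "scene" or "top" or "wrist"; returns the picture (400x640x3 uint8, blue, green, red); there is no depth.
- ctrl.camera_params(name): a dict with "fx", "fy", "cx", "cy" (pixels), "pose" (4x4, takes a point from camera to world coordinates); the wrist camera has in their place "T_tool_cam" (4x4, takes a point from camera to tool coordinates, whose origin is the TCP and whose axes are the tool frame's). Camera axes: x right, y up, looking along -z (the intrinsics and any distortion apply to the point x, -y, -z); pixel columns grow to the right and rows downward; lengths in m; the calibration is good to about 2 mm. A picture is of the moment at which its call begins: read the wrist's pose just before it. camera_params takes no time and is no camera call.
A pose or a line that the arm cannot do raises ctrl.MotionError and nothing moves.
- ctrl.sign_off(): hands the job in, once; it reports no verdict.
Readings, each from a call of its own:
- ctrl.current_t(): time.
- ctrl.current_q(): joint angles.
- ctrl.current_dq(): joint speeds.
- ctrl.current_effort(): joint torques, N m.
- ctrl.current_tool_pos(): TCP position.
- ctrl.current_eef_rot(): TCP orientation.
- ctrl.current_contact_force(): force on the tool from outside, world axes, zero at the start.
- ctrl.current_wrist_torque(): the same for the moment, N m.
- ctrl.current_grip_width(): opening from 0.0 (shut) to 1.0 (fully open).
Only numpy, scipy, OpenCV 4.12 (cv2) and the standard library are available. Lean on these libraries where they do the work, as an engineer would, in place of code of your own. Each camera call takes 0.05 s, during which the arm holds its last target. There are 200 camera calls.

### The job

The white ejector disc of the vegetable cutter sits high on its spindle, out of step with the drive pin. With a fingertip, push it round by one of its vanes until the notch in its rim stands over the steel pin, then press its hub down until the disc is fully seated, and take your hand away. Do not lift the disc, and leave everything else on the worktop and the cutter where it is.

Things in the scene. Friction and masses are not known exactly. Their poses are not given: they have to be found in the camera images.
- cutter: low white box-shaped base of a worktop vegetable cutter, 340 x 260 mm, flat deck 100 mm above the worktop, fixed to the worktop. Origin on the worktop, right under the axis of the disc; z up; its x axis points from the disc axis along the drive pin to the pin's block. The other two small blocks on the deck (30 mm high, 145 mm from the axis on the -x side) are hinge lugs of the hopper.
- pin (a point): top of the steel drive pin: a fixed round bar, 10 mm in diameter, lying level and radially 8 mm above the deck, its inner end 60 mm and its outer end 96 mm from the disc axis, where a 22 x 22 x 18 mm steel block holds it. The point is 70 mm from the axis, 113 mm above the worktop. The block and the pin's outer end can always be seen outside the disc's rim.
- disc (a joint): turn of the disc about its vertical axis, rad, growing anticlockwise seen from above; 0 (or a whole turn, 6.283) when the notch is over the pin. Turns freely both ways more than a whole turn; light steady friction (about 0.08 N m) keeps it where it is left. The notch may start anywhere except within 0.7 rad of the pin.
- disc_drop (a joint): how far the disc has gone down its spindle, m: 0 at the start, just above the pin, 0.010 fully seated, negative if it is lifted. Friction of the spindle (about 5 N, with the weight balanced) keeps the disc at any height it is left at, so it does not fall by itself: it takes a push of 6 to 12 N to go down. It can go down only when the notch is over the pin; otherwise it stops on the pin.
- notch (a point): centre of the only notch in the disc's rim, at the height of the disc's flat upper face, 70 mm from the axis. The notch is open outward, 16 mm wide (3 mm wider than the pin on each side), 22 mm deep. The white plastic disc is 160 mm across and 10 mm thick; its flat upper face is 124 mm above the worktop at the start, 114 mm when seated, then about flush with the top of the pin.
- hub (a point): centre of the flat top of the disc's round hub, on the axis; hub 36 mm across, 12 mm above the disc's face (its top is 135 mm above the worktop at the start, 125 mm when seated). The place to press.
- vane_left (a point): middle of the upper edge of one of the two upright vanes of the disc. Each vane is a radial plastic rib from 28 to 66 mm from the axis, 8 mm thick, 22 mm high above the disc's face (top 146 mm above the worktop at the start). This one lies a quarter turn anticlockwise of the notch, seen from above.
- vane_right (a point): the same point of the other vane, a quarter turn clockwise of the notch.
- beaker: small open steel beaker, 48 mm across, 42 mm tall, standing on a corner of the cutter's deck; origin at the centre of its underside; leave alone
- scraper: spatula with a black handle, lying on the worktop beside the cutter, long axis x; leave alone
- spare_disc: plain spare disc without notch or vanes, 140 mm across, 6 mm thick with a 16 mm high centre boss, lying on the worktop beside the cutter; leave alone
- tub_a: lidded food tub 156 x 116 x 54 mm on the worktop; origin under its centre; leave alone
- tub_b: second lidded food tub, same size; leave alone
- sauce_bottle: bottle, 60 mm across, 170 mm tall, on the worktop; leave alone
- spice_jar: jar, 56 mm across, 90 mm tall, on the worktop; leave alone

How it is judged:
By the outcome, as a careful person would: the job done as asked, in the order asked, and still so for the second after the job is handed in, with the robot touching nothing.
It also fails if it takes over 40 s, if anything falls off the work surface, if the arm or the gripper's body presses on something with over 40 N, if the wrist force passes 120 N, or if a joint passes its speed limit or range.

## Working session

There is one attempt and no reset: what is moved stays moved. The work goes in short steps, each a Python script; the robot and the scene stay as the last script left them, time stands still between calls to the robot, and variables do not carry over. Pictures are saved under pics/ and viewed, about 8 in all and at most 12, crops included, and the job is handed in when it is done.

```bash
mkdir -p pics; python3 - <<'E'
from bench import ctrl
import cv2,numpy as np
np.set_printoptions(precision=4,suppress=True)
for n in ("top","scene"):
    cv2.imwrite(f"pics/{n}0.png",ctrl.read_camera(n)); print(n,ctrl.camera_params(n))
print(ctrl.camera_params("wrist"),ctrl.current_t(),ctrl.current_eef_rot())
E
```

```text
top {'fx': 405.8150964640841, 'fy': 405.8150964640841, 'cx': 321.28152849626423, 'cy': 198.0784074358571, 'pose': array([[-0.0164,  0.9818, -0.189 ,  0.2674],
       [-0.9999, -0.0167, -0.0002, -0.0118],
       [-0.0034,  0.189 ,  0.982 ,  1.632 ],
       [ 0.    ,  0.    ,  0.    ,  1.    ]])}
scene {'fx': 378.8301648061193, 'fy': 378.8301648061193, 'cx': 322.3167927382983, 'cy': 208.61690269598245, 'pose': array([[ 0.1383, -0.7571,  0.6385,  1.2984],
       [ 0.9904,  0.1011, -0.0946, -0.0991],
       [ 0.007 ,  0.6454,  0.7638,  0.9887],
       [ 0.    ,  0.    ,  0.    ,  1.    ]])}
{'fx': 289.369232833526, 'fy': 289.369232833526, 'cx': 318.88367408642057, 'cy': 198.2169153168952, 'T_tool_cam': array([[ 1.    , -0.0002,  0.0001,  0.    ],
       [ 0.0001,  0.2796, -0.9601, -0.1703],
       [ 0.0002,  0.9601,  0.2796,  0.0792],
       [ 0.    ,  0.    ,  0.    ,  1.    ]])} 0.1 [[ 0.2742 -0.0002  0.9617]
 [-0.9617  0.001   0.2742]
 [-0.0011 -1.      0.0001]]
```

View pics/top0.png

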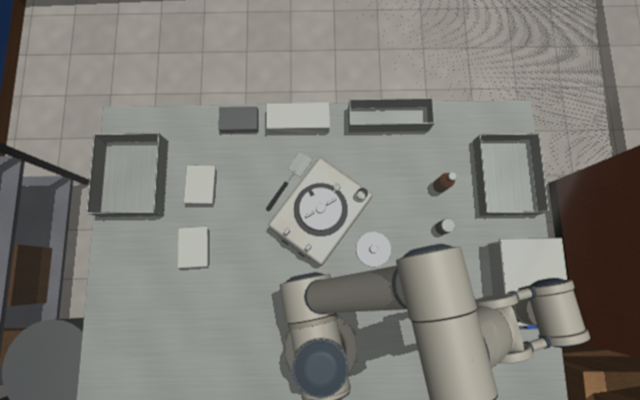

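View pics/scene0.png

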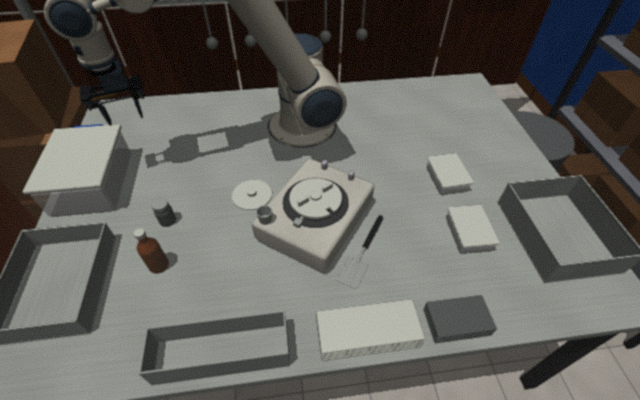

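The top view shows the cutter's disc at about (320,208), a block at about (337,187) and the beaker at (361,195). I'll enlarge the disc area and compute its position.

```bash
cat > h.py <<'E'
from bench import ctrl
import cv2,numpy as np
np.set_printoptions(precision=4,suppress=True)
def wpose():
    T=np.eye(4);T[:3,:3]=ctrl.current_eef_rot();T[:3,3]=ctrl.current_tool_pos()
    return T@ctrl.camera_params("wrist")["T_tool_cam"]
def ray(uv,z,P,c):   # pixel -> world point at height z
    d=P[:3,:3]@np.array([(uv[0]-c["cx"])/c["fx"],-(uv[1]-c["cy"])/c["fy"],-1])
    return P[:3,3]+d*(z-P[2,3])/d[2]
def proj(X,P,c):
    p=P[:3,:3].T@(np.asarray(X)-P[:3,3]); return np.array([c["cx"]-c["fx"]*p[0]/p[2],c["cy"]+c["fy"]*p[1]/p[2]])
def down(yaw):  # tool y down, tool x at yaw (deg) in the plane
    a=np.radians(yaw);x=np.array([np.cos(a),np.sin(a),0]);y=np.array([0,0,-1.]);return np.c_[x,y,np.cross(x,y)]
E
python3 - <<'E'
from h import *
c=ctrl.camera_params("top")
for uv,z in [((320,208),.124),((337,187),.118),((361,193),.13),((308,196),.124)]: print(uv,ray(uv,z,c["pose"],c))
im=cv2.imread("pics/top0.png")[150:270,260:390]; cv2.imwrite("pics/t1.png",cv2.resize(im,None,fx=5,fy=5,interpolation=cv2.INTER_CUBIC))
E
```

```text
(320, 208) [ 0.5197 -0.006   0.124 ]
(337, 187) [ 0.6009 -0.0722  0.118 ]
(361, 193) [ 0.5735 -0.1618  0.13  ]
(308, 196) [0.5666 0.0387 0.124 ]
```

View pics/t1.png

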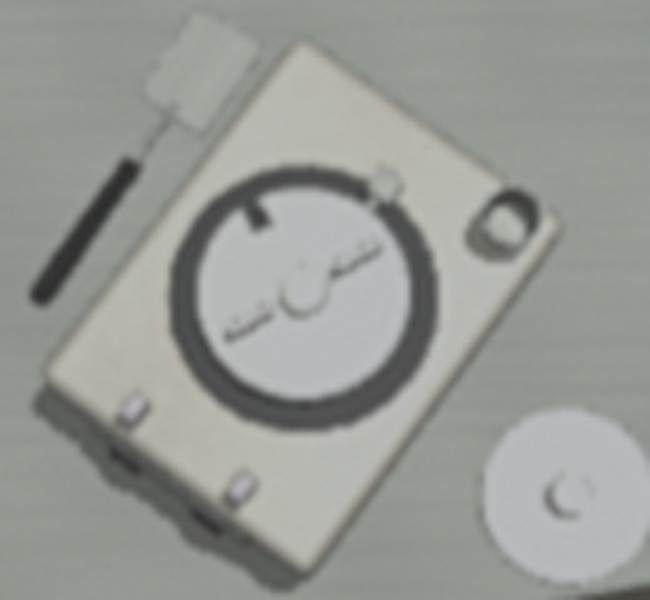

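In the crop the disc is centred at (303,293), the pin block is at (384,188), i.e. about -38° in world, and the notch is at (257,215), about 30°. The vanes lie at about 120° and -58°. The plan is to push vane_left about 68° clockwise. I'll hover behind it and measure with the wrist camera.

```bash
cat >> h.py <<'E'
def vp(ax,th,r,off,z):  # TCP at radius r along the vane (deg th), off behind it (anticlockwise side)
    t=np.radians(th); return [ax[0]+r*np.cos(t)-off*np.sin(t),ax[1]+r*np.sin(t)+off*np.cos(t),z]
E
python3 - <<'E'
from h import *
c=ctrl.camera_params("top"); ax=ray((320.6,208.6),.124,c["pose"],c); print(ax)
ctrl.goto(vp(ax,120,.047,.042,.26),down(-60)); ctrl.command_gripper(0.0)
P=wpose(); im=ctrl.read_camera("wrist"); np.save("P1.npy",P); cv2.imwrite("pics/w1.png",im)
w=ctrl.camera_params("wrist")
print(ctrl.current_t(),ctrl.current_tool_pos(),proj(ax,P,w),proj([*ax[:2],.135],P,w))
E
```

```text
[ 0.5174 -0.0082  0.124 ]
3.925 [0.4575 0.0115 0.26  ] [363.5663 150.7838] [365.1772 152.1081]
```

View pics/w1.png

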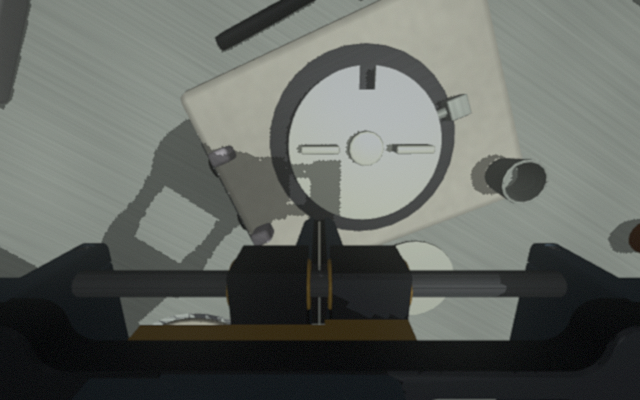

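The wrist view shows the hub top at (365,148), the vanes' top edges at (298–340,149) and (386–436,149), the notch at (367,77), the pin's outer end at (445,111) and its block's top at (459,105). I'll compute the angles, then lower the finger behind vane_left and touch it.

```bash
python3 - <<'E'
from h import *
P=np.load("P1.npy"); w=ctrl.camera_params("wrist")
hub=ray((365,148),.135,P,w); print("hub",hub)
vl,vr,n,p=[ray(u,z,P,w) for u,z in [((319,149),.146),((411,149),.146),((367.5,77),.124),((445,111),.111)]]
b=ray((459,105),.118,P,w)
vm=(vl+vr)/2; print("vane mid",vm)
ax=hub[:2]
A=lambda q:(np.degrees(np.arctan2(*(q[:2]-ax)[::-1])),np.linalg.norm(q[:2]-ax))
for k,q in dict(vl=vl,vr=vr,n=n,p=p,b=b).items(): print(k,A(q))
th=A(vl-vr+np.r_[ax,0])[0]; print("vane dir",th)
R=down(th-180)
ctrl.move_l(vp(ax,th,.047,.042,.20),ori=R); ctrl.move_l(vp(ax,th,.047,.042,.132),vel=.08)
print(ctrl.current_contact_force())
hit=ctrl.move_l(vp(ax,th,.047,.008,.132),vel=.03,contact_N=1.0)
tp=ctrl.current_tool_pos(); t=np.radians(th); d=np.array(tp[:2])-ax
print(hit,"off",-d[0]*np.sin(t)+d[1]*np.cos(t),"r",d@[np.cos(t),np.sin(t)],ctrl.current_contact_force(),ctrl.current_t())
P=wpose(); cv2.imwrite("pics/w2.png",ctrl.read_camera("wrist")); np.save("P2.npy",P)
E
```

```text
hub [ 0.5208 -0.0058  0.135 ]
vane mid [ 0.5202 -0.0042  0.146 ]
vl (np.float64(119.68365444581666), np.float64(0.046547513969067145))
vr (np.float64(-59.635120082215494), np.float64(0.04315352394950279))
n (np.float64(29.072254840567958), np.float64(0.06793863356274371))
p (np.float64(-37.3783972143987), np.float64(0.09381903473486397))
b (np.float64(-36.6974840443312), np.float64(0.10599179971017815))
vane dir 120.01137937300365
[-0.5548  0.0783 -0.3306]
True off 0.021546634388806975 r 0.04705742595910868 [-1.3707 -0.4954  1.6061] 6.1917
```

View pics/w2.png

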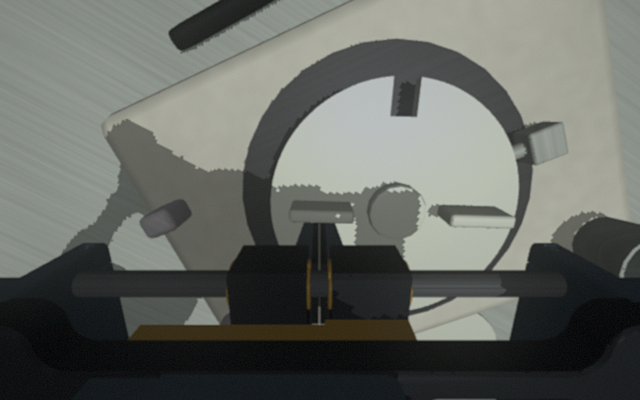

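The fingertip is touching vane_left (the vane edge shows at (320,212)), with offset 21.5 mm as expected. I'll sweep clockwise and stop about 7° short, then look.

```bash
python3 - <<'E'
from h import *
ax=np.array([.5206,-.0055])
for th in range(112,59,-8)[:-1] if False else [112,104,96,88,80,72,66,60]:
    ctrl.move_l(vp(ax,th,.047,.0212,.132),vel=.04,ori=down(th-180))
    f=ctrl.current_contact_force(); print(th,f)
    if np.linalg.norm(f)>20: break
P=wpose(); im=ctrl.read_camera("wrist"); np.save("P3.npy",P); cv2.imwrite("pics/w3.png",im); print(ctrl.current_t())
E
```

```text
112 [ 0.0717 -0.7787 -1.1611]
104 [0.4308 1.043  0.2515]
96 [-0.0262 -1.1612  0.7412]
88 [ 0.4461 -0.8031 -0.3723]
80 [ 0.0572 -0.3997 -0.0746]
72 [ 0.4796 -0.3527  0.0825]
66 [ 0.6136 -0.3086  1.0449]
60 [0.0846 0.8813 0.2035]
8.8833
```

View pics/w3.png

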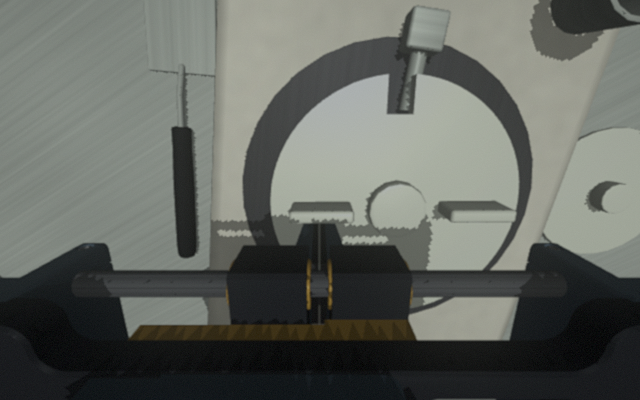

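The disc followed, and the pin now shows inside the notch (387–414, 73–113), running from (404,108) to the block at (427,30). I'll enlarge this to get the remaining angle.

```bash
python3 - <<'E'
import cv2
im=cv2.imread("pics/w3.png")[0:130,350:480]; cv2.imwrite("pics/w3c.png",cv2.resize(im,None,fx=4,fy=4,interpolation=cv2.INTER_CUBIC))
E
```

```text
(no output)
```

View pics/w3c.png

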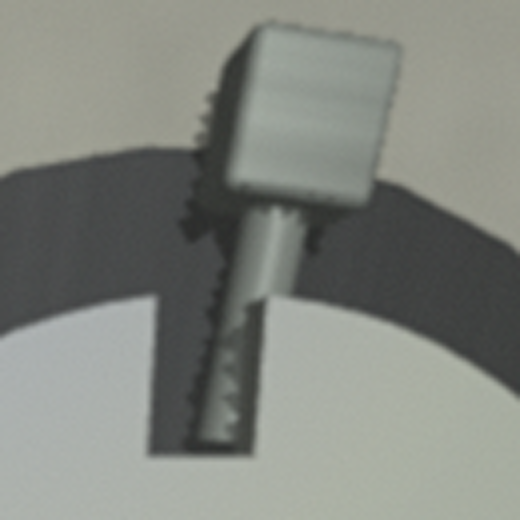

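```bash
python3 - <<'E'
from h import *
P=np.load("P3.npy"); w=ctrl.camera_params("wrist"); ax=np.array([.5206,-.0055])
f=lambda u,z:ray((u[0]/4+350-.4,u[1]/4-.4),z,P,w)[:2]
for k,u,z in [("n_in",(201,456),.124),("n_out",(212.5,296),.124),("p210",(274,210),.108),("p290",(261,290),.108),("p_in",(220,440),.108),("blk",(318,110),.118)]:
    q=f(u,z)-ax; print(k,np.degrees(np.arctan2(q[1],q[0])),np.linalg.norm(q))
d=f((212.5,296),.124)-f((201,456),.124); e=f((274,210),.108)-f((220,440),.108)
print("dirs",[np.degrees(np.arctan2(v[1],v[0])) for v in (d,e)])
print("hub",ray((397,204),.135,P,w),proj([*ax,.135],P,w))
E
```

```text
n_in -30.74456592799719 0.05846193352318386
n_out -30.40005521832716 0.08033173078441097
p210 -37.90390849308155 0.09539179258795882
p290 -38.37181871057383 0.0841193338511998
p_in -37.3502077126527 0.06147061870878995
blk -38.065608806626834 0.10652355786388515
dirs [np.float64(-29.479244958905785), np.float64(-38.90710025234538)]
hub [ 0.5255 -0.0089  0.135 ] [395.375  213.2546]
```

The notch is at -30.6° and the pin at -37.9°, so 7.3° remain.

```bash
python3 - <<'E'
from h import *
ax=np.array([.5206,-.0055])
for th in [56.5,52.7]:
    ctrl.move_l(vp(ax,th,.047,.0212,.132),vel=.03,ori=down(th-180))
ctrl.sleep(.2)
P=wpose(); im=ctrl.read_camera("wrist"); np.save("P4.npy",P); cv2.imwrite("pics/w4.png",im); print(ctrl.current_t())
cv2.imwrite("pics/w4c.png",cv2.resize(im[0:130,350:480],None,fx=4,fy=4,interpolation=cv2.INTER_CUBIC))
E
```

```text
9.6583
```

View pics/w4c.png

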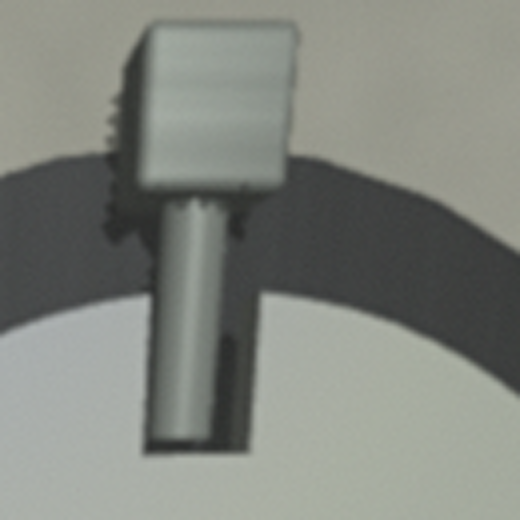

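The pin now lies inside the notch: the notch runs from (143–249,454) to (150–260,293), and the pin from (151–212,430) to (165–229,200) in the crop. I'll correct for parallax numerically.

```bash
python3 - <<'E'
from h import *
P=np.load("P4.npy"); w=ctrl.camera_params("wrist"); ax=np.array([.5206,-.0055])
f=lambda u,z:ray((u[0]/4+350-.4,u[1]/4-.4),z,P,w)[:2]
for k,u,z in [("n_in",(196,454),.124),("n_out",(205,293),.124),("p200",(197,200),.108),("p290",(190.5,290),.108),("p_in",(181.5,430),.108),("blk",(218,105),.118)]:
    q=f(u,z)-ax; print(k,np.degrees(np.arctan2(q[1],q[0])),np.linalg.norm(q))
E
```

```text
n_in -37.492199207560155 0.05863376470276781
n_out -37.110371650349116 0.08062154452573723
p200 -38.26020828140901 0.09570912857362608
p290 -38.4052048481834 0.08307152282475692
p_in -38.93294819646231 0.062374343888610684
blk -37.907873722818906 0.10592814014017857
```

About 0.8–1.2° remain, inside tolerance but worth removing. I'll nudge 0.9° more, back off, lift and press the hub.

```bash
python3 - <<'E'
from h import *
ax=np.array([.5206,-.0055]); th=51.8
ctrl.move_l(vp(ax,th,.047,.0212,.132),vel=.01,ori=down(th-180))
ctrl.move_l(vp(ax,th,.047,.037,.132),vel=.05)
ctrl.move_l(vp(ax,th,.047,.037,.175),vel=.1)
ctrl.move_l([*ax,.165],vel=.1)
ctrl.move_l([*ax,.141],vel=.06)
a=ctrl.move_l([*ax,.128],vel=.02,contact_N=4); print("touch",a,ctrl.current_tool_pos(),ctrl.current_contact_force())
b=ctrl.move_l([*ax,.119],vel=.015,contact_N=22); print("press",b,ctrl.current_tool_pos(),ctrl.current_contact_force(),ctrl.current_t())
E
```

```text
touch True [ 0.5207 -0.0055  0.1343] [ 0.4375 -0.6303  0.3763]
press True [ 0.5206 -0.0055  0.1255] [-2.8985 -0.503  16.2598] 13.3833
```

```bash
python3 - <<'E'
from h import *
ax=np.array([.5206,-.0055]); R=down(51.8-180)
b=ctrl.move_l([*ax,.121],vel=.01,contact_N=15); print("press",b,ctrl.current_tool_pos(),ctrl.current_contact_force())
ctrl.sleep(.2); print(ctrl.current_tool_pos(),ctrl.current_contact_force())
ctrl.move_l([*ax,.15],vel=.05); ctrl.move_l([*ax,.18],vel=.1)
t=np.radians(51.8); ctrl.move_l(vp(ax,51.8,.047,.045,.25),vel=.15)
P=wpose(); im=ctrl.read_camera("wrist"); np.save("P5.npy",P); cv2.imwrite("pics/w5.png",im); print(ctrl.current_t(),ctrl.current_contact_force())
E
```

```text
press True [ 0.5205 -0.0055  0.1255] [-3.1727  1.0349 13.9658]
[ 0.5205 -0.0055  0.1255] [-3.8241  0.2063 15.2284]
15.7417 [0.2638 0.3553 0.0067]
```

View pics/w5.png

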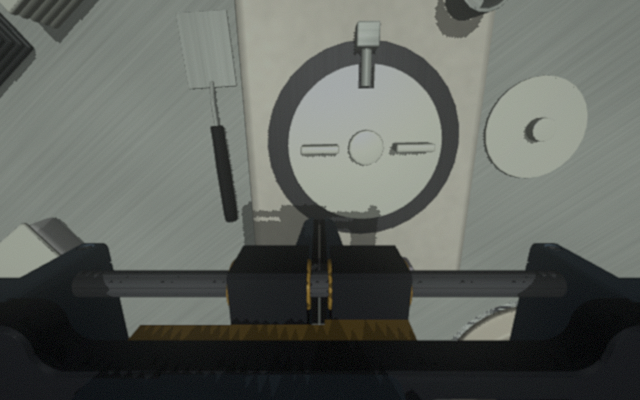

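```bash
python3 - <<'E'
from h import *
ctrl.move_l([.45,0.08,.32],vel=.2); ctrl.sleep(.3); print(ctrl.current_contact_force(),ctrl.current_t()); ctrl.sign_off()
E
```

```text
[-0.1351 -0.099  -0.6348] 16.675
the job is handed in; nothing more can be done
```

I pushed the disc about 68° clockwise by vane_left with the shut fingertips until its notch stood over the pin. I then pressed the hub down, withdrew the hand and handed in at about 16.7 s.

- **Alignment:** The last measured gap before the final nudge was about 1° (0.8 to 1.6° depending on the point used; two pin readings disagreed by about 1°). I closed it with a 0.9° nudge and did not measure the angle again before pressing.
- **Seating:** The fingertip met the hub near 135 mm and went down to a firm stop at 125.5 mm. A second press gave no further movement. This is 0.5 mm above the nominal 125 mm, which I put down to rounding or calibration.
- **Last picture:** It shows the pin lying in the notch and the beaker, scraper and spare disc apparently undisturbed. I did not measure their poses again. The tubs, bottle and jar were not checked, but the arm stayed well clear of them.
- **Contact:** The tool read no contact force at the end beyond sensor noise. I never lifted the disc, and the forces I read stayed under about 20 N.

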